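# Nip up the loose screw eye with a bar

## Robot

A 6-joint arm with a two-finger parallel gripper is mounted at the origin on the work surface. World frame = base frame: x ahead of the robot, y to its left, z up, the work surface at z = 0. Lengths are in m, angles in rad, forces in N, time in s.
With the tool pointing down it reaches from about 0.375 to 0.925 m from the base axis. Payload 5.7 kg.
Tool frame: the origin (TCP) lies midway between the tips of the shut fingers; the grasp point (between the pads) lies 19 mm behind it; z points along the fingers, x is the direction in which the jaws open and shut, and the axes are right-handed (so a half turn about z gives the same grasp; the last joint's range is limited). The gripper opens to 88 mm and grips with 3 to 60 N. Pads are 20 mm wide; open, the fingers measure 115 mm over their backs; the gripper's body (75 mm by 178 mm) begins 61 mm behind the grasp point.
Start: joints at [-1.277, 0.359, 1.51, -0, 1.272, -0.115], TCP at [0.238, -0.551, 0.192] pointing down, gripper open.
Joint ranges: [-2.97, 2.97], [-1.01, 2.36], [0.21, 2.38], [-0.96, 4.11], [0.2, 2.71], [-2.98, 2.98]. Speed limits (rad/s): [2.39, 2.39, 3.14, 3.14, 3.14, 3.14].

## Interface

Orientations are given as a unit quaternion [x, y, z, w].
In Python, from bench import move_ptp, servo_line, goto_joints, move_gripper, sleep, inverse_kinematics, capture, PlanningError, close_job, spot_in, silhouettes, current_clock, current_joint_pos, current_qvel, current_joint_torque, current_position, current_orientation, current_force, current_torque, current_finger_gap gives the robot as it stands. Calls block until the motion is done:
- move_ptp(position, orientation): joint-space move of the TCP to a pose.
- servo_line(position, orientation=None, rate=0.15, contact_N=None): straight line of the TCP; orientation=None keeps the orientation; rate is the mean speed in m/s. With contact_N (N) it stops when the force on the tool has changed by that much, and returns True; else False.
- goto_joints(angles): joint-space move.
- move_gripper(opening): finger opening in m; the grip force is fixed at half the most; returns when the fingers have stopped.
- sleep(seconds).
- inverse_kinematics(position, orientation): joint angles nearest the present ones, or None.
- capture(name): name is "scene" or "top" or "wrist"; returns a dict with "image" (480x640x3 uint8, blue, green, red), "range_z" (480x640 float32, m along the optical axis (not along the pixel's ray), 0 where there is no reading), "intrinsics" (3x3 intrinsics, pixels), "R" (3x3) and "t" (3): a world point X has camera coordinates R X + t. Camera axes: x right, y down, z forward; pixel columns grow to the right and rows downward; lengths in m; the calibration is good to about 2 mm. The wrist camera is an equidistant fisheye: a pixel r from the principal point sees the ray r / f radians off the axis. A picture is of the moment at which its call begins.
A pose or a line that the arm cannot do raises PlanningError and nothing moves.
- close_job(): hands the job in, once; it reports no verdict.
Trained networks look in the newest picture that a camera, given by its name, has taken for a name from the list of things; names that differ only in an ending like _2 or _b are one class to them, and where a whole thing is asked for, a point or a joint stands for the part that bears it (a point fixed in the world has none). Each returns a list of dicts, best first, with "conf" (0 to 1); they miss things now and then, are a little off and sometimes report something else, mostly with a low value. They report only what shows in the picture. A call takes as long as a camera call. They do not tell look-alikes from the thing itself.
- spot_in(camera, query): "xy" ([column, row] in pixels, amid what is visible of it).
- silhouettes(camera, query): "region" (480x640 bool, what is visible of it) and "xy" ([column, row] in pixels, amid what is visible of it).
Readings, each from a call of its own:
- current_clock(): time.
- current_joint_pos(): joint angles.
- current_qvel(): joint speeds.
- current_joint_torque(): joint torques, N m.
- current_position(): TCP position.
- current_orientation(): TCP orientation.
- current_force(): force on the tool from outside, world axes, zero at the start.
- current_torque(): the same for the moment, N m.
- current_finger_gap(): finger opening in m.
Only numpy, scipy, OpenCV 4.12 (cv2) and the standard library are available. Lean on these libraries where they do the work, as an engineer would, in place of code of your own. Each camera call takes 0.05 s, during which the arm holds its last target.

## Task

The screw eye on the wooden anchor block has worked loose: take the steel bar from its rest, slide it through the loop and with it turn the eye clockwise, seen from above, until it bites and you feel its washer being dragged along - stop there, with the washer's tab moved about 3 mm (2 at least, 5 at most), touching the eye with nothing but the bar and not wrenching it. Then draw the bar out and lay it back in both notches of its rest, centred to within 2 cm or so. Leave the other things on the bench where they are.

Things in the scene. Friction and masses are not known exactly. Their poses are not given: they have to be found in the camera images.
- block: fixed dark wooden anchor block, 100 x 100 x 32 mm high, screwed to the bench; origin in the centre of its underside. It carries the eye and, under the eye, a steel washer (32 mm across, 3 thick) with one small tab (block_washer_c1, 10 mm wide, its middle 20 mm from the eye's axis, 34 mm above the bench); the tab stays still until the eye bites, then goes round with it: 0.15 rad is 3 mm
- eye: steel screw eye standing upright in the middle of the block: collar (24 mm across), shank (13 across) and thick upright loop, outside 38 mm, hole 18 mm across, 12 mm thick along the hole. Origin in the hole's centre, 88 mm above the bench; x axis level along the hole (the way a bar goes through, from either side), z up. It turns about the upright axis through the origin and stays where left
- eye_foot (a point): underside of the eye's collar, on its axis, 35 mm above the bench. Turned clockwise seen from above, the eye runs easily (about 0.08 N m) through an unknown angle of 0.3 to 0.9 rad; then the collar bites on the washer, which goes round with it against about 0.40 N m, with no hard stop after that
- eye_top (a point): top of the eye's loop, on its axis, 107 mm above the bench. A 12 mm bar in the hole has about 0.4 rad of angular play to either side before it bears on the loop, so the eye lags behind the bar; bar, grip and loop give some 0.1 rad more as the load comes on. Turned back by about 0.4 rad from the tight position, the bar is free to be drawn out
- bar: loose plain steel bar, 12 mm thick, 200 mm long, both ends tapered to 6 mm over the last 10 mm, 0.12 to 0.23 kg; origin in its middle, x axis along it (both ends alike)
- rest: fixed plywood rest with two open V notches 130 mm apart (each saddle 14 mm thick, notch 30 mm wide at the top, saddle tops 67 mm above the bench) on a base 170 x 60 x 10 mm; origin in the centre of its underside, x axis along the bar's place. A bar lying in both notches has its axis 52 mm above the bench, over the rest's x axis
- adapter_a: bystander, to be left alone: black box-shaped mains adapter, 110 x 70 x 45 (mm); origin at its foot
- adapter_b: bystander, to be left alone: smaller black mains adapter, 90 x 60 x 35 (mm); origin at its foot
- brass_knob: bystander, to be left alone: round brass knob standing on its foot, 42 across, 44 high (mm); origin at its foot
- screwdriver: bystander, to be left alone: screwdriver lying down, grey handle, 180 long (mm); origin at its foot
- mug: bystander, to be left alone: white mug, 76 across, 90 high (mm); origin at its foot
- parts_bin: bystander, to be left alone: small grey open parts bin, 100 x 140 x 45 (mm); origin at its foot
- spool: bystander, to be left alone: white spool, 56 across, 40 high (mm); origin at its foot
Things that resemble listed ones, but are neither listed nor needed, are in the scene too. What is shaped like the block but red is not meant.

How it is judged:
By the outcome, as a careful person would: the job done as asked, in the order asked, and still so for the second after the job is handed in, with the robot touching nothing.
It also fails if it takes over 72 s, if anything falls off the work surface, if the arm or the gripper's body presses on something with over 40 N, if the wrist force passes 120 N, or if a joint passes its speed limit or range.

## Working session

There is one attempt and no reset: what is moved stays moved. The work goes in short steps, each a Python script; the robot and the scene stay as the last script left them, time stands still between calls to the robot, and variables do not carry over. Pictures are saved under pics/ and viewed, and the job is handed in when it is done.

```bash
ls; mkdir -p pics
python3 - <<'E'
from bench import *
import cv2
for n in ("scene","top"):
    c=capture(n); cv2.imwrite(f"pics/{n}0.png",c["image"]); print(n,c["R"].round(3).tolist(),c["t"].round(3),c["intrinsics"].round(1).tolist())
    for q in ("bar","rest","eye","block"):
        print(q,[(round(d["conf"],2),[round(v) for v in d["xy"]]) for d in spot_in(n,q)])
print(current_clock(),current_orientation())
E
```

```text
pics
scene [[0.075, 0.997, 0.022], [0.584, -0.026, -0.811], [-0.808, 0.073, -0.584]] [-0.073 -0.263  1.942] [[615.0, 0.0, 325.3], [0.0, 615.0, 234.8], [0.0, 0.0, 1.0]]
bar [(0.75, [242, 237])]
rest [(0.7, [249, 247])]
eye [(0.68, [497, 218]), (0.56, [383, 228])]
block [(0.74, [382, 251]), (0.56, [496, 234]), (0.5, [247, 249])]
top [[0.027, -1.0, -0.001], [-0.991, -0.026, -0.129], [0.129, 0.004, -0.992]] [0.013 0.564 1.102] [[484.2, 0.0, 316.4], [0.0, 484.2, 246.0], [0.0, 0.0, 1.0]]
bar [(0.76, [398, 264]), (0.62, [486, 227]), (0.56, [323, 299]), (0.47, [417, 167])]
rest [(0.82, [392, 274])]
eye [(0.48, [253, 247]), (0.47, [129, 260])]
block [(0.87, [257, 252]), (0.63, [136, 262]), (0.42, [417, 164]), (0.23, [487, 226]), (0.19, [257, 243])]
0.5 [ 8.35915287e-01 -5.48858473e-01 -7.36391040e-05 -6.48711825e-05]
```

View pics/scene0.png

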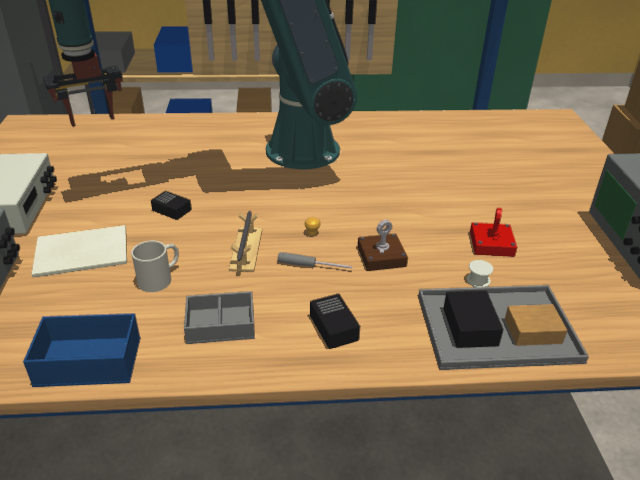

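View pics/top0.png

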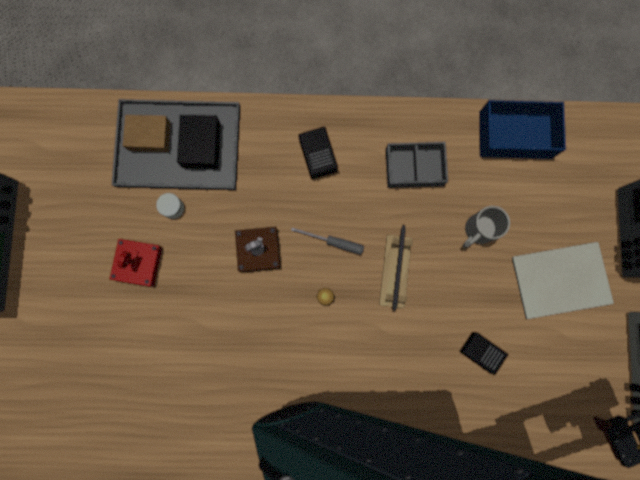

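The dark block with the eye is at top px (257,249), and the red look-alike is at (135,262). The rest with the bar is at (396,270). The other bar candidates, (486,227) the mug and (323,299) the knob, are wrong. Next I'll measure from depth and take close crops.

```bash
cat > h.py <<'E'
from bench import *
import numpy as np, cv2
from scipy.spatial.transform import Rotation as Rn
def cloud(c):
    K=c["intrinsics"]; z=c["range_z"].astype(float); v,u=np.mgrid[:480,:640]
    P=np.stack([(u-K[0,2])/K[0,0]*z,(v-K[1,2])/K[1,1]*z,z],-1)
    W=(P-c["t"])@c["R"]; W[z<=0]=np.nan
    return W
def pca(p):
    m=p.mean(0); u,s,vt=np.linalg.svd(p-m,full_matrices=False); return m,vt[0],s/np.sqrt(len(p))
def down(yaw):  # tool z down, tool x at angle yaw in world xy
    return Rn.from_matrix(np.array([[np.cos(yaw),np.sin(yaw),0],[np.sin(yaw),-np.cos(yaw),0],[0,0,-1.]]))
def dq(yaw): return down(yaw).as_quat()
E
python3 - <<'E'
from h import *
for n,(bu,bv) in {"top":(257,249),"scene":(382,245)}.items():
    c=capture(n); W=cloud(c)
    for q,(x,y) in (("bar",(396,270) if n=="top" else (245,242)),):
        s=[d for d in silhouettes(n,q)][0]; m=s["region"]; p=W[m]; p=p[~np.isnan(p[:,0])]
        print(n,"bar mask",m.sum(),np.percentile(p,[2,50,98],axis=0).round(3).tolist())
        b=p[(p[:,2]>0.045)]; m0,a,sd=pca(b); t=(b-m0)@a
        print(" mean",m0.round(4),"ax",a.round(3),"mid",(m0+a*(t.max()+t.min())/2).round(4),"len",np.ptp(t).round(3))
    sub=np.zeros((480,640),bool); sub[bv-50:bv+50,bu-45:bu+45]=1
    blk=W[sub]; blk=blk[~np.isnan(blk[:,0])]
    top=blk[(abs(blk[:,2]-0.032)<0.006)]; r=cv2.minAreaRect(top[:,:2].astype(np.float32)*1000); print(" block top",r)
    e=blk[(blk[:,2]>0.07)&(blk[:,2]<0.125)]; m0,a,sd=pca(e[:,:2]); print(" eye",len(e),m0.round(4),np.arctan2(a[1],a[0]).round(3),sd.round(4),e[:,2].max(), ((e.max(0)+e.min(0))/2).round(4))
    # rest
    s=[d for d in silhouettes(n,"rest")][0]; p=W[s["region"]]; p=p[~np.isnan(p[:,0])]
    bs=p[abs(p[:,2]-0.01)<0.006]; print(" rest base",cv2.minAreaRect(bs[:,:2].astype(np.float32)*1000))
    im=c["image"]
    for nm,(u,v) in (("eye",(bu,bv)),("bar",(396,270) if n=="top" else (245,242))):
        cv2.imwrite(f"pics/{n}_{nm}.png",cv2.resize(im[v-55:v+55,u-55:u+55],(550,550),interpolation=cv2.INTER_CUBIC))
E
python3 -c "
import cv2,numpy as np
a=[cv2.resize(cv2.imread(f'pics/{n}_{k}.png'),(300,300)) for k in('eye','bar') for n in ('top','scene')]
cv2.imwrite('pics/crops.png',np.vstack([np.hstack(a[:2]),np.hstack(a[2:])]))"
```

```text
top bar mask 464 [[0.426, -0.176, 0.009], [0.518, -0.162, 0.058], [0.612, -0.15, 0.062]]
 mean [ 0.5184 -0.162   0.0577] ax [-0.995  0.103 -0.   ] mid [ 0.5195 -0.1621  0.0577] len 0.198
 block top ((555.1055908203125, 168.56007385253906), (100.4747543334961, 100.14945220947266), 7.16008186340332)
 eye 128 [0.554  0.1673] -1.089 [0.0105 0.0038] 0.11189373521714954 [0.555  0.1678 0.0929]
 rest base ((512.1048583984375, -163.3063507080078), (64.90104675292969, 171.20571899414062), 83.59981536865234)
scene bar mask 206 [[0.435, -0.174, 0.054], [0.529, -0.162, 0.06], [0.609, -0.15, 0.063]]
 mean [ 0.5259 -0.1619  0.0596] ax [ 0.994 -0.111  0.   ] mid [ 0.5204 -0.1613  0.0596] len 0.189
 block top ((611.1622314453125, 176.7093505859375), (226.21044921875, 102.2184066772461), 8.048462867736816)
 eye 183 [0.5562 0.1684] 1.987 [0.0105 0.004 ] 0.11322568869008288 [0.5544 0.1698 0.0917]
 rest base ((509.07501220703125, -162.52923583984375), (63.42856216430664, 180.5665740966797), 84.09766387939453)
```

View pics/crops.png

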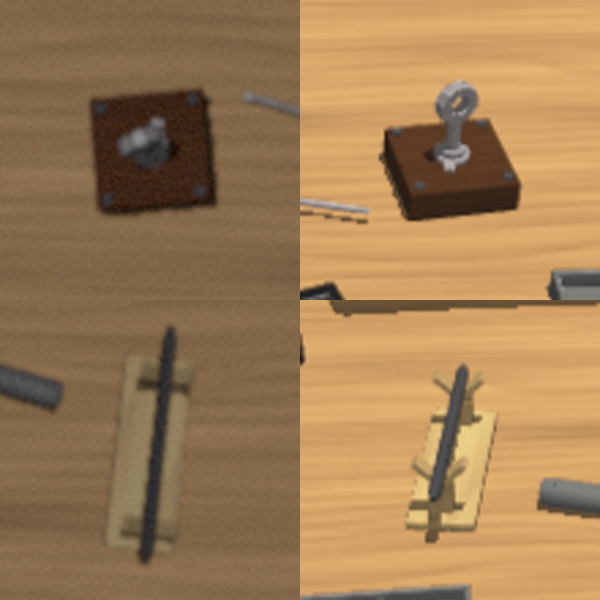

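The crops confirm both targets: a dark brown block with a steel eye, its loop plane about -1.1 rad, and the bar lying in both notches at about (0.520,-0.162), yaw -0.105. Now I'll check reach for the whole plan and then grasp.

Run:
```python
from h import *
print(Rn.from_quat(current_orientation()).as_matrix().round(3).tolist())
E=np.array([.555,.1685]); D=.08
for s in (1,-1):
    print("jaw sign",s)
    yb=-0.105; g=np.array([.520,-.162])-.035*np.array([np.cos(yb),np.sin(yb)])
    q=inverse_kinematics([*g,.033],dq(yb+s*np.pi/2)); print("rest",None if q is None else np.round(q,2))
    for psi in (.45,0,-.4,-.8,-1.2):
        for side in (1,-1):
            p=E-side*D*np.array([np.cos(psi),np.sin(psi)]); q=inverse_kinematics([*p,.069],dq(psi+s*np.pi/2)); print(psi,side,None if q is None else np.round(q,2))
```

```text
[[0.398, -0.918, -0.0], [-0.918, -0.398, 0.0], [-0.0, -0.0, -1.0]]
jaw sign 1
rest [-0.45  0.44  1.87 -0.    0.83 -1.92]
0.45 1 [ 0.13  0.37  1.86 -0.    0.91 -1.89]
0.45 -1 [ 0.21  0.56  1.5  -0.    1.08 -1.81]
0 1 [ 0.2   0.38  1.85 -0.    0.91 -1.37]
0 -1 [ 0.15  0.56  1.5  -0.    1.08 -1.42]
-0.4 1 [ 0.26  0.4   1.82 -0.    0.93 -0.91]
-0.4 -1 [ 0.11  0.54  1.54 -0.    1.06 -1.06]
-0.8 1 [ 0.3   0.43  1.76 -0.    0.96 -0.47]
-0.8 -1 [ 0.07  0.52  1.59 -0.    1.04 -0.7 ]
-1.2 1 [ 0.31  0.47  1.69 -0.    0.99 -0.06]
-1.2 -1 [ 0.04  0.48  1.66 -0.    1.   -0.33]
jaw sign -1
rest [-0.45  0.44  1.87 -0.    0.83  1.22]
0.45 1 [ 0.13  0.37  1.86 -0.    0.91  1.25]
0.45 -1 [ 0.21  0.56  1.5  -0.    1.08  1.33]
0 1 [ 0.2   0.38  1.85 -0.    0.91  1.77]
0 -1 [ 0.15  0.56  1.5  -0.    1.08  1.73]
-0.4 1 [ 0.26  0.4   1.82 -0.    0.93  2.23]
-0.4 -1 [ 0.11  0.54  1.54 -0.    1.06  2.08]
-0.8 1 [ 0.3   0.43  1.76 -0.    0.96  2.67]
-0.8 -1 [ 0.07  0.52  1.59 -0.    1.04  2.44]
-1.2 1 None
-1.2 -1 [ 0.04  0.48  1.66 -0.    1.    2.81]
```

Run:
```python
from h import *
yb=-0.105; g=np.array([.520,-.162])-.035*np.array([np.cos(yb),np.sin(yb)])
move_ptp([*g,.15],dq(yb+np.pi/2)); print(current_clock(),current_position())
c=capture("wrist"); cv2.imwrite("pics/w1.png",c["image"]); print(c["R"].round(3).tolist(),c["t"].round(3),c["intrinsics"].round(1).tolist())
for q in("bar","rest","eye"): print(q,[(round(d["conf"],2),[round(v) for v in d["xy"]]) for d in spot_in("wrist",q)])
```

```text
2.5 [ 0.48538451 -0.1590017   0.15016005]
[[0.107, 0.994, 0.0], [0.948, -0.102, 0.301], [0.299, -0.032, -0.954]] [ 0.107 -0.501  0.201] [[371.6, 0.0, 318.5], [0.0, 371.6, 237.5], [0.0, 0.0, 1.0]]
bar [(0.94, [321, 248])]
rest [(0.59, [324, 239])]
eye [(0.94, [626, 262])]
```

View pics/w1.png

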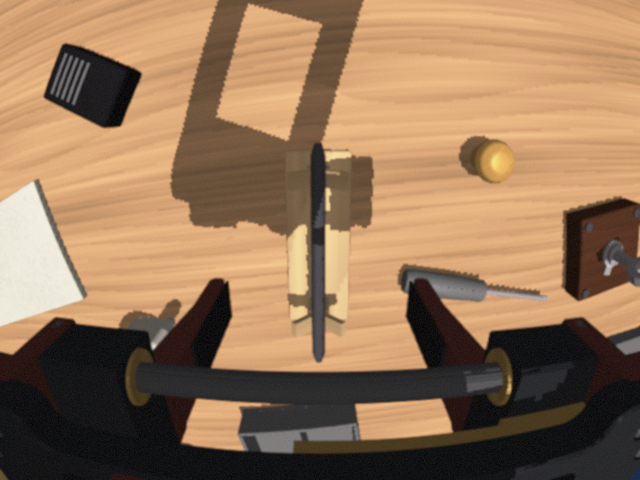

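The wrist view shows the bar from (317,145) to (319,360), centred between the jaws and aligned with them. I'll descend and grip.

Run:
```python
from h import *
yb=-0.105; g=np.array([.520,-.162])-.035*np.array([np.cos(yb),np.sin(yb)])
print(servo_line([*g,.033],rate=.12,contact_N=6), current_position().round(4) if hasattr(current_position(),'round') else current_position())
f0=current_force(); move_gripper(0.0); print(current_finger_gap(),np.round(current_force(),2),np.round(f0,2))
p=np.array(current_position()); servo_line([p[0],p[1],.125],rate=.12); print(current_finger_gap(),np.round(current_force(),2),np.round(current_torque(),3),current_clock(),current_position())
c=capture("wrist"); cv2.imwrite("pics/w2.png",c["image"])
```

```text
False [ 0.4858 -0.1586  0.0335]
0.0006714076035646707 [ 0.52 -0.23  0.56] [0.86 0.56 0.68]
0.0005263574573990549 [ 0.05  0.3  -0.65] [-0.004 -0.145 -0.026] 6.0833 [ 0.48468038 -0.1580712   0.12443724]
```

View pics/w2.png

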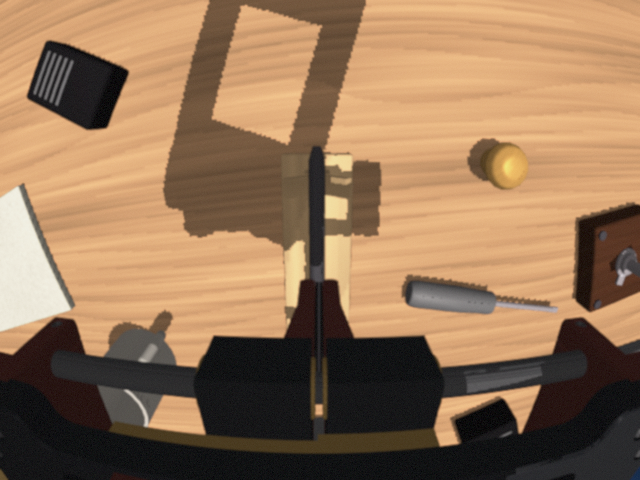

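The finger gap is about 0, so the bar may not be held. I'll check with the scene camera.

Run:
```python
from h import *
c=capture("scene"); W=cloud(c)
im=c["image"]; v,u=235,245
cv2.imwrite("pics/s2.png",cv2.resize(im[v-70:v+70,u-70:u+70],(560,560),interpolation=cv2.INTER_CUBIC))
c=capture("wrist"); K=c["intrinsics"]; z=c["range_z"]
# bar depth along column
for r in range(130,330,15):
    col=317; 
    dx,dy=col-K[0,2],r-K[1,2]; rr=np.hypot(dx,dy); th=rr/K[0,0]; zz=z[r,col]
    P=np.array([np.tan(th)*dx/max(rr,1e-6)*zz,np.tan(th)*dy/max(rr,1e-6)*zz,zz]); print(r,((P-c["t"])@c["R"]).round(4))
print(current_finger_gap())
```

```text
130 [ 0.4077 -0.1514 -0.0009]
145 [ 0.4204 -0.1527  0.0011]
160 [ 0.4277 -0.1533  0.0586]
175 [ 0.4383 -0.1545  0.0574]
190 [ 0.4488 -0.1556  0.0582]
205 [ 0.4596 -0.1567  0.0581]
220 [ 0.4708 -0.1579  0.0574]
235 [ 0.4821 -0.1591  0.0571]
250 [ 0.4934 -0.1603  0.0578]
265 [ 0.5049 -0.1616  0.0587]
280 [ 0.5175 -0.1629  0.0577]
295 [ 0.4759 -0.1582  0.1683]
310 [ 0.4757 -0.1581  0.1826]
325 [ 0.4756 -0.1581  0.1948]
0.0002634632396176324
```

View pics/s2.png

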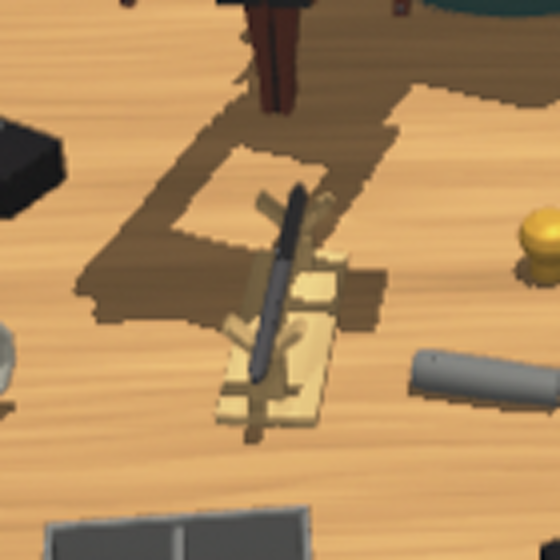

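Run:
```python
from h import *
move_gripper(.06); print(current_finger_gap(),current_clock())
yb=-0.105; g=np.array([.520,-.162])-.035*np.array([np.cos(yb),np.sin(yb)])
servo_line([*g,.033],rate=.12,contact_N=6); print(current_position(),current_joint_pos())
c=capture("wrist"); cv2.imwrite("pics/w3a.png",c["image"])
move_gripper(0.01); print(current_finger_gap(),np.round(current_force(),2),current_clock())
c=capture("wrist"); cv2.imwrite("pics/w3b.png",c["image"])
c=capture("scene"); im=c["image"]; v,u=235,245
cv2.imwrite("pics/s3.png",cv2.resize(im[v-70:v+70,u-70:u+70],(560,560),interpolation=cv2.INTER_CUBIC))
a=np.hstack([cv2.resize(cv2.imread(f"pics/{k}.png"),(400,300)) for k in("w3a","w3b")]);cv2.imwrite("pics/w3.png",a)
```

```text
0.05978807597594652 7.2583
[ 0.48566883 -0.15854446  0.03342865] [-4.50815239e-01  4.39803893e-01  1.86791175e+00  3.34271465e-06
  8.33046889e-01 -1.91662403e+00]
0.009932184732462145 [-0.74 -0.63 -0.07] 9.1333
```

View pics/w3.png

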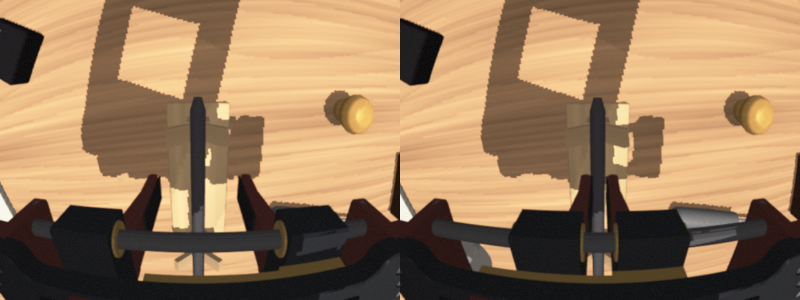

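View pics/s3.png

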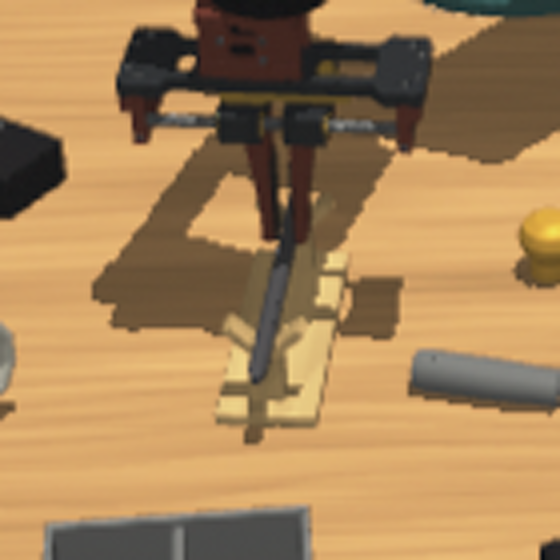

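Run:
```python
from h import *
c=capture("scene"); K=c["intrinsics"]
for z in (.033,.052,.07,.09):
    P=c["R"]@np.array([.4857,-.1585,z])+c["t"]; p=K@P/P[2]; print(z,p[:2].round(1),"crop",((p[:2]-[175,165])*4).round())
W=cloud(c)
for (u,v) in ((241,222),(242,224),(249,222),(250,223),(246,219)): print(u,v,W[v,u].round(4))
w=capture("wrist"); K=w["intrinsics"]
for z in (.033,.052,.07):
    P=w["R"]@np.array([.4857,-.1585,z])+w["t"]; th=np.arctan2(np.hypot(P[0],P[1]),P[2]); r=K[0,0]*th; print("wrist",z,(K[:2,2]+r*P[:2]/np.hypot(P[0],P[1])).round(1))
```

```text
0.033 [246.8 234.1] crop [287. 276.]
0.052 [246.3 227.8] crop [285. 251.]
0.07 [245.9 221.8] crop [284. 227.]
0.09 [245.5 214.9] crop [282. 200.]
241 222 [ 0.4894 -0.1702  0.0722]
242 224 [ 0.4933 -0.1678  0.0689]
249 222 [ 0.4945 -0.1506  0.0751]
250 223 [ 0.4946 -0.1484  0.0722]
246 219 [ 0.4593 -0.1597  0.0602]
wrist 0.033 [318.9 274.6]
wrist 0.052 [319.  289.1]
wrist 0.07 [319.1 305.5]
```

View pics/w3b.png

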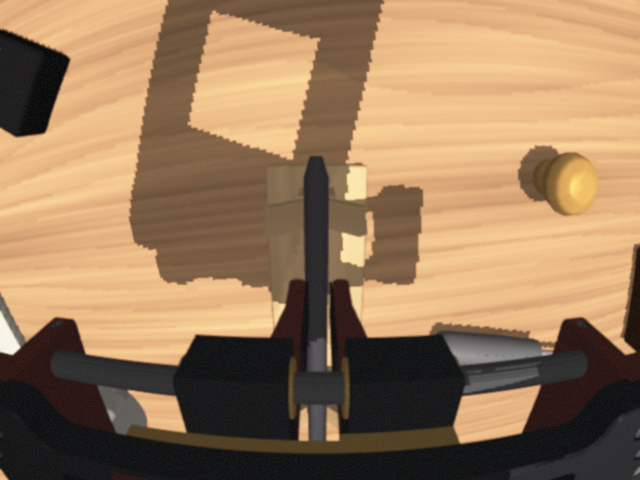

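Run:
```python
from h import *
w=capture("wrist"); K=w["intrinsics"]; v,u=np.mgrid[:480,:640]
dx,dy=u-K[0,2],v-K[1,2]; rr=np.hypot(dx,dy)+1e-9; t=np.tan(np.minimum(rr/K[0,0],1.5)); z=w["range_z"]
P=np.stack([t*dx/rr*z,t*dy/rr*z,z],-1); W=(P-w["t"])@w["R"]
R=Rn.from_quat(current_orientation()).as_matrix(); p=np.array(current_position())
T=(W-p)@R
print("grip",current_finger_gap())
for uu in (296,300,304,336,342,347):
    for r in (276,280,284,288,295,305,320): print(uu,r,"tool",(T[r,uu]*1000).round(0).tolist(),end=" ")
    print()
```

```text
grip 0.010014130018012
296 276 tool [-15.0, 11.0, 23.0] 296 280 tool [-11.0, -10.0, -32.0] 296 284 tool [-11.0, -10.0, -35.0] 296 288 tool [-10.0, -10.0, -41.0] 296 295 tool [-10.0, -10.0, -48.0] 296 305 tool [-10.0, -10.0, -57.0] 296 320 tool [-9.0, -11.0, -71.0] 
300 276 tool [-12.0, 11.0, 23.0] 300 280 tool [-9.0, -10.0, -31.0] 300 284 tool [-9.0, -11.0, -37.0] 300 288 tool [-9.0, -11.0, -41.0] 300 295 tool [-8.0, -11.0, -49.0] 300 305 tool [-8.0, -10.0, -57.0] 300 320 tool [-7.0, -10.0, -69.0] 
304 276 tool [-10.0, 12.0, 24.0] 304 280 tool [-10.0, 14.0, 23.0] 304 284 tool [-7.0, -10.0, -36.0] 304 288 tool [-7.0, -10.0, -40.0] 304 295 tool [-7.0, -9.0, -44.0] 304 305 tool [-6.0, -9.0, -54.0] 304 320 tool [-6.0, -9.0, -67.0] 
336 276 tool [11.0, 12.0, 23.0] 336 280 tool [8.0, -10.0, -31.0] 336 284 tool [8.0, -10.0, -36.0] 336 288 tool [7.0, -11.0, -41.0] 336 295 tool [7.0, -10.0, -48.0] 336 305 tool [7.0, -11.0, -57.0] 336 320 tool [6.0, -10.0, -69.0] 
342 276 tool [14.0, 11.0, 22.0] 342 280 tool [11.0, -10.0, -32.0] 342 284 tool [10.0, -10.0, -37.0] 342 288 tool [10.0, -10.0, -41.0] 342 295 tool [10.0, -10.0, -47.0] 342 305 tool [9.0, -10.0, -57.0] 342 320 tool [9.0, -10.0, -69.0] 
347 276 tool [18.0, 11.0, 23.0] 347 280 tool [18.0, 14.0, 23.0] 347 284 tool [13.0, -10.0, -36.0] 347 288 tool [12.0, -10.0, -40.0] 347 295 tool [12.0, -10.0, -47.0] 347 305 tool [11.0, -11.0, -58.0] 347 320 tool [10.0, -10.0, -69.0]
```

Scene and wrist depth agree that the fingertips end about 30 mm above the reported TCP: real tips at z≈0.065, so the jaws closed above the bar. I'll apply a 30 mm tool offset, open, descend and watch for contact.

```bash
cat >> h.py <<'E'
OFF=0.030   # real fingertips are this far behind the reported TCP
GP=OFF+0.019
yb=-0.105; gb=np.array([.520,-.162])-.035*np.array([np.cos(yb),np.sin(yb)])
def wcloud(w):
    K=w["intrinsics"]; v,u=np.mgrid[:480,:640]
    dx,dy=u-K[0,2],v-K[1,2]; rr=np.hypot(dx,dy)+1e-9; t=np.tan(np.minimum(rr/K[0,0],1.5)); z=w["range_z"]
    P=np.stack([t*dx/rr*z,t*dy/rr*z,z],-1); W=(P-w["t"])@w["R"]; W[z<=0]=np.nan; return W
def wproj(w,X):
    P=w["R"]@np.asarray(X)+w["t"]; h=np.hypot(P[0],P[1]); K=w["intrinsics"]; return K[:2,2]+K[0,0]*np.arctan2(h,P[2])*P[:2]/h
E
python3 - <<'E'
from h import *
move_gripper(.05)
print(servo_line([*gb,.003],rate=.08,contact_N=5),current_position(),np.round(current_force(),2))
move_gripper(0.0); print(current_finger_gap(),np.round(current_force(),2),current_clock())
c=capture("scene"); im=c["image"]; v,u=235,245
cv2.imwrite("pics/s4.png",cv2.resize(im[v-70:v+70,u-70:u+70],(560,560),interpolation=cv2.INTER_CUBIC))
E
```

```text
False [ 0.48496182 -0.15821718  0.00274988] [0.38 0.23 0.2 ]
0.01119674990837239 [-1.96 -5.15  3.22] 11.3833
```

View pics/s4.png

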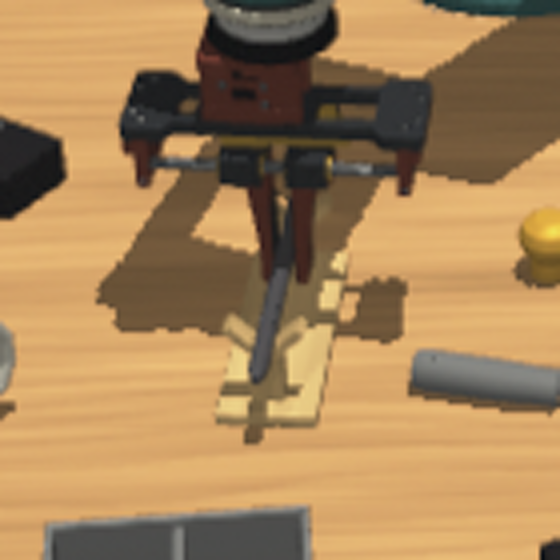

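Run:
```python
from h import *
p=np.array(current_position()); print(servo_line([p[0],p[1],.095],rate=.12)); print(current_finger_gap(),np.round(current_force(),2),np.round(current_torque(),3))
w=capture("wrist"); cv2.imwrite("pics/w5.png",w["image"])
E=np.array([.555,.1685]); psi=.45; u=np.array([np.cos(psi),np.sin(psi)])
move_ptp([*(E-.17*u),.095],dq(psi+np.pi/2)); print(current_position(),current_clock(),current_finger_gap())
w=capture("wrist"); cv2.imwrite("pics/w6.png",w["image"])
print([(round(d["conf"],2),np.round(d["xy"])) for d in spot_in("wrist","eye")])
for n in("scene","top"):
    c=capture(n); cv2.imwrite(f"pics/{n}6.png",c["image"])
```

```text
False
0.011087496715682574 [-0.43 -0.17 -1.58] [ 0.073 -0.056  0.024]
[0.40306506 0.09407091 0.0950865 ] 13.4417 0.011033841966339546
[(0.43, array([332., 418.]))]
```

View pics/w6.png

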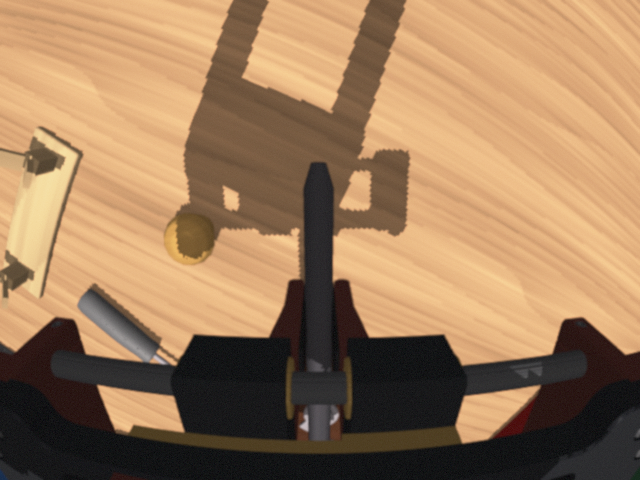

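View pics/scene6.png

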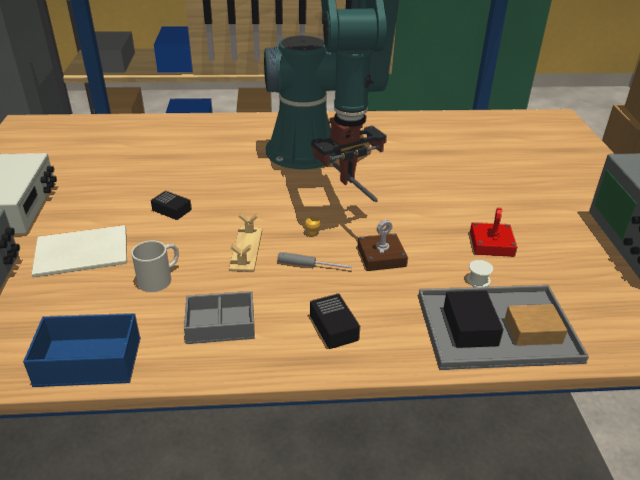

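View pics/top6.png

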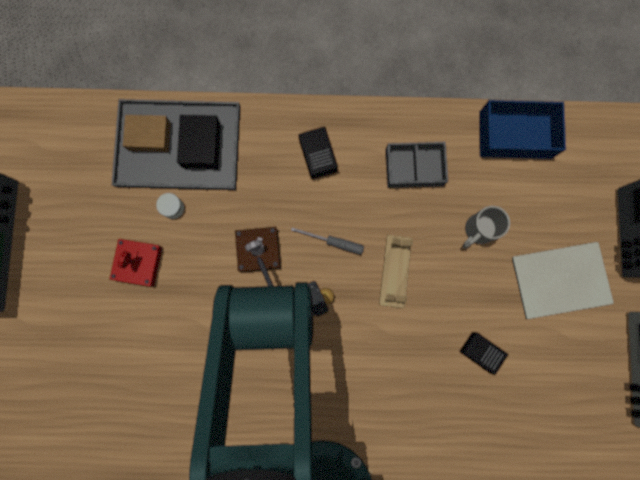

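The bar is held and sticks out in front of the eye. Next I'll lower it to hole height and compare bar and eye within the same pictures.

```bash
cat > meas.py <<'E'
from h import *
def meas(tag,dpre,psi,E=np.array([.555,.1685]),zbar=.088):
    u=np.array([np.cos(psi),np.sin(psi)]); n=np.array([-u[1],u[0]])
    for nm,(bu,bv) in {"top":(257,258),"scene":(380,228)}.items():
        c=capture(nm); W=cloud(c); im=c["image"]
        g=np.array(current_position())[:2]
        s=(W[...,:2]-g)@u; l=(W[...,:2]-g)@n; z=W[...,2]
        m=(s>.03)&(s<.133)&(abs(l)<.02)&(abs(z-zbar-.006)<.03)&(np.hypot(*(np.moveaxis(W[...,:2]-E,-1,0)))>.03)
        if m.sum()>10:
            A=np.polyfit(s[m],l[m],1); B=np.polyfit(s[m],z[m],1)
            se=(E-g)@u
            print(nm,"bar n",m.sum(),"tip s",s[m].max().round(4),"lat(0.1)",np.polyval(A,.1).round(4),"slope",A[0].round(3),"ztop(0.05/.12)",np.polyval(B,[.05,.12]).round(4), "lat at eye",np.polyval(A,se).round(4))
        me=(np.hypot(W[...,0]-E[0],W[...,1]-E[1])<.03)&(z>.065)&(z<.125)
        e=W[me]; q=e[:,:2]; m0,a,sd=pca(q); mid=(q.max(0)+q.min(0))/2
        print(nm,"eye n",me.sum(),"mean",m0.round(4),"hole yaw",(np.arctan2(a[1],a[0])+np.pi/2).round(3)%np.pi,"lat eye",((m0-g)@n).round(4),"zmax",e[:,2].max().round(4),"zmin",e[:,2].min().round(4))
        cv2.imwrite(f"pics/{tag}_{nm}.png",cv2.resize(im[bv-40:bv+40,bu-50:bu+50],(800,640)[:2],interpolation=cv2.INTER_CUBIC)[:600])
E
python3 - <<'E'
from meas import *
p=np.array(current_position()); servo_line([p[0],p[1],.039],rate=.1,contact_N=5); print(current_position(),current_clock())
meas("m7",.17,.45)
a=[cv2.resize(cv2.imread(f"pics/m7_{k}.png"),(400,320)) for k in("top","scene")]; cv2.imwrite("pics/m7.png",np.hstack(a))
E
```

```text
[0.40319685 0.09359115 0.03915104] 14.35
top bar n 156 tip s 0.1325 lat(0.1) -0.0008 slope 0.005 ztop(0.05/.12) [0.0927 0.0926] lat at eye -0.0004
top eye n 129 mean [0.554  0.1673] hole yaw 0.484 lat eye 0.0008 zmax 0.1122 zmin 0.0653
scene bar n 145 tip s 0.1326 lat(0.1) -0.0016 slope -0.005 ztop(0.05/.12) [0.0943 0.0938] lat at eye -0.002
scene eye n 193 mean [0.5557 0.1685] hole yaw 0.45440734641020697 lat eye 0.0012 zmax 0.1131 zmin 0.066
```

View pics/m7.png

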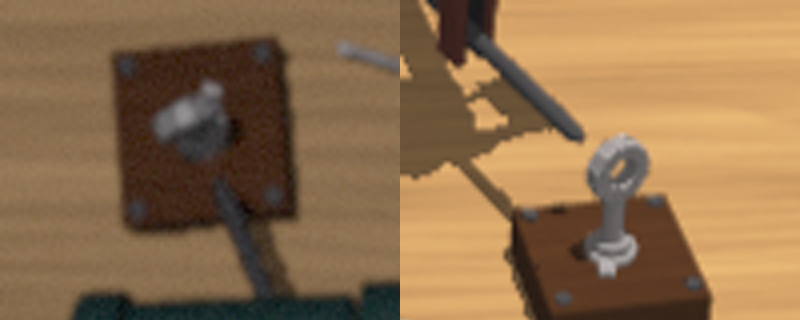

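The bar is level at hole height. The eye's axis lies about 2 mm to the bar's left, so I'll shift the bar and insert with contact sensing.

Run:
```python
from meas import *
psi=.45; u=np.array([np.cos(psi),np.sin(psi)]); n=np.array([-u[1],u[0]])
p=np.array(current_position()); p[:2]+=.0022*n; servo_line(p,rate=.05); f0=np.array(current_force())
p0=np.array(current_position()); print(p0)
tgt=p.copy(); tgt[:2]+=.050*u
print("contact",servo_line(tgt,rate=.06,contact_N=3)); q=np.array(current_position()); print("moved",((q-p0)[:2]@u).round(4),np.round(np.array(current_force())-f0,2),current_clock())
meas("m8",.12,.45)
a=[cv2.resize(cv2.imread(f"pics/m8_{k}.png"),(400,320)) for k in("top","scene")]; cv2.imwrite("pics/m8.png",np.hstack(a))
```

```text
[0.40300614 0.09584325 0.03995564]
contact False
moved 0.049 [-0.21  0.89  1.15] 15.6833
top eye n 177 mean [0.5509 0.1659] hole yaw 0.6854073464102068 lat eye -0.0014 zmax 0.1108 zmin 0.0729
scene bar n 91 tip s 0.0896 lat(0.1) -0.0005 slope 0.021 ztop(0.05/.12) [0.0939 0.0932] lat at eye -0.0001
scene eye n 207 mean [0.5558 0.1674] hole yaw 0.419 lat eye -0.0021 zmax 0.1144 zmin 0.0655
```

View pics/m8.png

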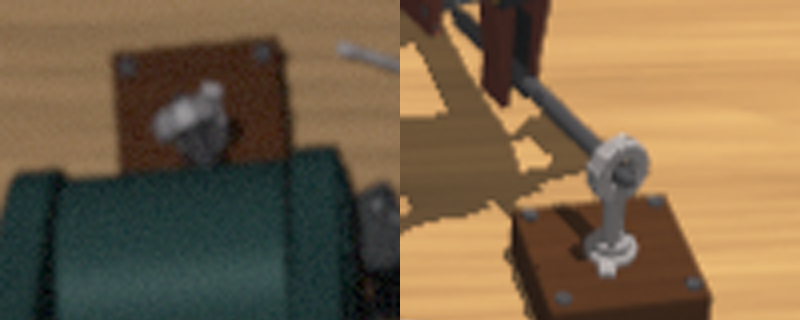

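Run:
```python
from meas import *
psi=.45; u=np.array([np.cos(psi),np.sin(psi)])
p0=np.array(current_position()); f0=np.array(current_force())
tgt=p0.copy(); tgt[2]=.039; tgt[:2]+=.040*u
print("contact",servo_line(tgt,rate=.06,contact_N=4)); q=np.array(current_position()); print(q,"moved",((q-p0)[:2]@u).round(4),np.round(np.array(current_force())-f0,2),current_clock())
c=capture("scene"); cv2.imwrite("pics/s9.png",cv2.resize(c["image"][178:278,320:445],(750,600),interpolation=cv2.INTER_CUBIC))
```

```text
contact False
[0.48250693 0.13460562 0.03880346] moved 0.0395 [-0.15 -0.07  0.13] 16.5917
```

View pics/s9.png

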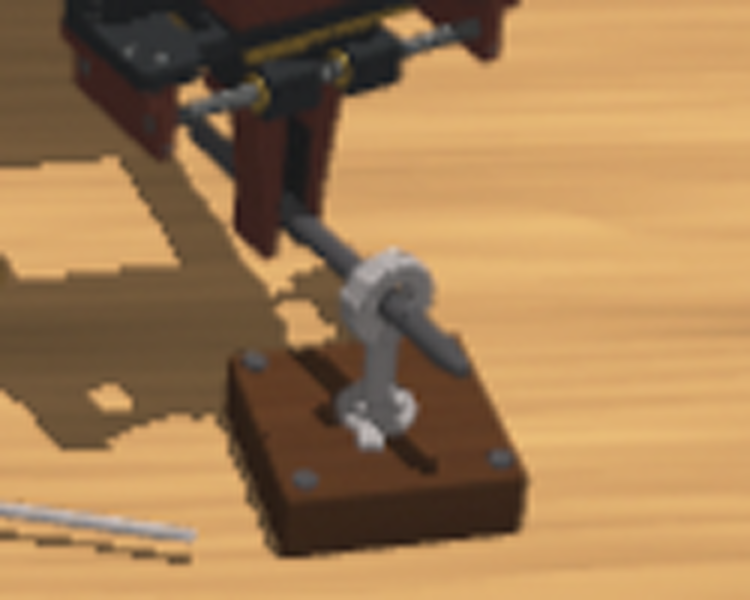

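The bar is through the loop and sticks out about 5 cm, with the tab at crop (370,435). I'll take a wrist baseline view, then start turning with torque logging.

Run:
```python
from meas import *
w=capture("wrist"); cv2.imwrite("pics/w9.png",w["image"]); np.savez("pics/w9.npz",**w)
for a in np.arange(0,6.28,.52):
    print(round(a,2),wproj(w,[.555+.02*np.cos(a),.1686+.02*np.sin(a),.035]).round(1).tolist(),end=" ")
print(current_clock(),np.round(current_torque(),3),np.round(current_force(),2))
c=capture("scene"); np.savez("pics/s9.npz",**c); c=capture("top"); np.savez("pics/t9.npz",**c); cv2.imwrite("pics/t9.png",cv2.resize(c["image"][215:295,210:310],(750,600),interpolation=cv2.INTER_CUBIC))
```

```text
0.0 [305.9, 400.6] 0.52 [320.5, 402.6] 1.04 [334.6, 399.1] 1.56 [344.8, 390.8] 2.08 [348.4, 379.6] 2.6 [344.1, 368.4] 3.12 [332.6, 360.3] 3.64 [316.9, 357.7] 4.16 [301.8, 361.4] 4.68 [291.5, 370.4] 5.2 [288.7, 381.8] 5.72 [293.7, 392.7] 6.24 [304.8, 400.2] 16.6917 [ 0.08  -0.086  0.002] [-0.4  -0.63 -1.45]
```

View pics/w9.png

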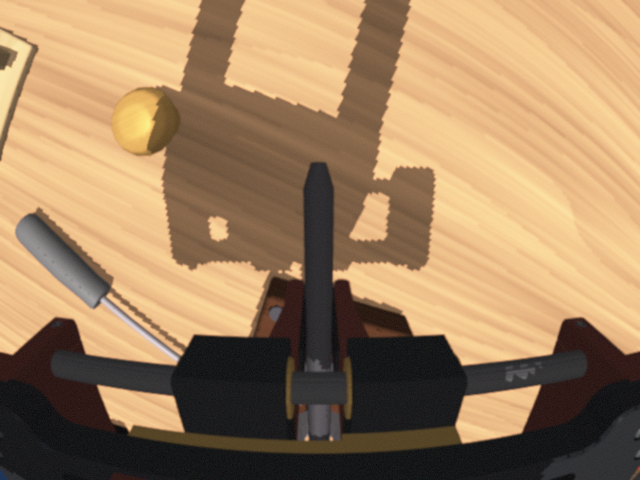

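View pics/t9.png

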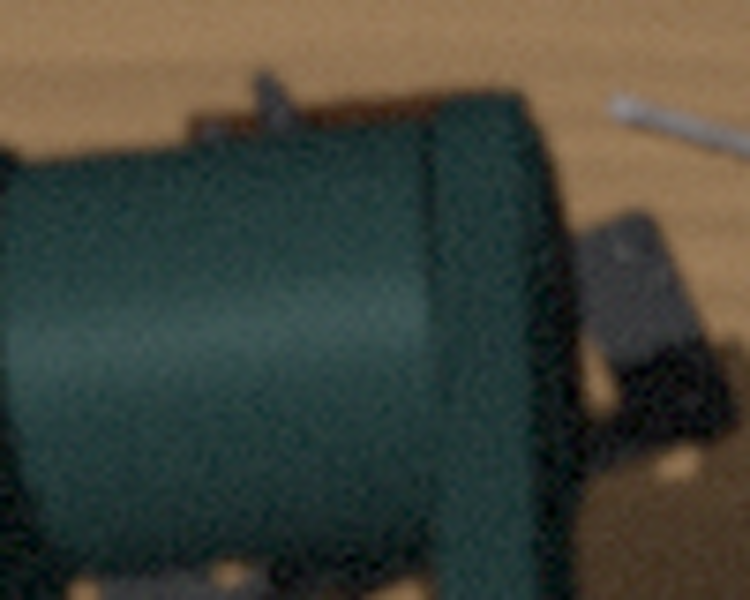

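Wrist and top are occluded here, so only the scene camera sees the tab. I'll turn in steps, log the moment, and stop when the load rises.

```bash
cat > turn.py <<'E'
from h import *
import json,os
EY=np.array([.555,.1686]); PSI0=.45
G0=np.array([.48250693,.13460562]); Z0=.039
u0=np.array([np.cos(PSI0),np.sin(PSI0)]); n0=np.array([-u0[1],u0[0]])
d=(EY-G0); DU,DN=d@u0,d@n0
def pose(th):   # th: clockwise angle
    psi=PSI0-th; u=np.array([np.cos(psi),np.sin(psi)]); n=np.array([-u[1],u[0]])
    return np.r_[EY-DU*u-DN*n,Z0],dq(psi+np.pi/2),u,n
def step(th,rate=.05,shot=None):
    p,q,u,n=pose(th); servo_line(p,q,rate=rate)
    sleep(.05)
    F=np.mean([current_force() for _ in range(3)],0); T=np.mean([current_torque() for _ in range(3)],0)
    g=np.array(current_position()); x=Rn.from_quat(current_orientation()).as_matrix()[:,0]; ya=np.arctan2(x[1],x[0])-np.pi/2
    r=g[:2]-EY; rxF=r[0]*F[1]-r[1]*F[0]
    print(f"th {th:.2f} act {PSI0-ya:.3f} Flat {F[:2]@n:.2f} Fax {F[:2]@u:.2f} Fz {F[2]:.2f} Tz {T[2]:.3f} rxF {rxF:.3f} sum {T[2]+rxF:.3f} t {current_clock():.2f}")
    if shot: c=capture("scene"); cv2.imwrite(f"pics/tab_{th:.2f}.png",c["image"])
    return F,T
E
python3 - <<'E'
from turn import *
for th in (.1,.2,.3,.4,.5,.6): F,T=step(th,shot=th in(.1,.4,.6))
E
```

```text
th 0.10 act 0.098 Flat -0.26 Fax -0.17 Fz -2.53 Tz -0.042 rxF 0.021 sum -0.022 t 17.16
th 0.20 act 0.197 Flat 0.56 Fax 0.26 Fz -2.77 Tz 0.033 rxF -0.045 sum -0.012 t 17.57
th 0.30 act 0.297 Flat 0.71 Fax -0.41 Fz -1.56 Tz 0.055 rxF -0.056 sum -0.001 t 17.93
th 0.40 act 0.397 Flat -0.74 Fax 0.68 Fz -2.16 Tz -0.062 rxF 0.059 sum -0.003 t 18.28
th 0.50 act 0.497 Flat -2.40 Fax -0.83 Fz -2.17 Tz -0.126 rxF 0.193 sum 0.067 t 18.69
th 0.60 act 0.597 Flat -1.80 Fax 0.23 Fz -2.00 Tz -0.124 rxF 0.144 sum 0.020 t 19.05
```

Run:
```python
from turn import *
th=.6
while th<1.0:
    th+=.05; F,T=step(th,shot=True)
    if np.hypot(F[0],F[1])>6: break
```

```text
th 0.65 act 0.648 Flat -2.28 Fax -0.65 Fz -1.79 Tz -0.128 rxF 0.184 sum 0.055 t 19.40
th 0.70 act 0.698 Flat -3.59 Fax -0.69 Fz -1.47 Tz -0.160 rxF 0.288 sum 0.129 t 19.75
th 0.75 act 0.748 Flat -3.45 Fax -0.31 Fz -2.03 Tz -0.216 rxF 0.277 sum 0.061 t 20.10
th 0.80 act 0.798 Flat -3.31 Fax 0.02 Fz -2.37 Tz -0.223 rxF 0.266 sum 0.042 t 20.45
th 0.85 act 0.848 Flat -3.02 Fax 0.37 Fz -2.11 Tz -0.213 rxF 0.242 sum 0.029 t 20.80
th 0.90 act 0.898 Flat -3.70 Fax 0.69 Fz -1.69 Tz -0.233 rxF 0.296 sum 0.063 t 21.15
th 0.95 act 0.948 Flat -2.96 Fax 0.50 Fz -2.13 Tz -0.201 rxF 0.237 sum 0.036 t 21.50
th 1.00 act 0.998 Flat -5.82 Fax 1.82 Fz -1.80 Tz -0.221 rxF 0.466 sum 0.246 t 21.85
```

Run:
```python
from turn import *
for th in (1.03,1.06,1.09): F,T=step(th,shot=True)
ims=[cv2.imread(f"pics/tab_{k}.png")[205:260,360:410] for k in("0.60","0.90","1.00","1.09")]
cv2.imwrite("pics/tabs.png",np.vstack([np.hstack([cv2.resize(i,(380,300),interpolation=cv2.INTER_CUBIC) for i in ims[j:j+2]]) for j in(0,2)]))
```

```text
th 1.03 act 1.028 Flat -6.33 Fax 1.46 Fz -2.19 Tz -0.137 rxF 0.508 sum 0.371 t 22.20
th 1.06 act 1.058 Flat -6.25 Fax 1.43 Fz -2.33 Tz -0.133 rxF 0.501 sum 0.368 t 22.55
th 1.09 act 1.088 Flat -5.83 Fax 1.35 Fz -0.83 Tz -0.139 rxF 0.468 sum 0.329 t 22.90
```

View pics/tabs.png

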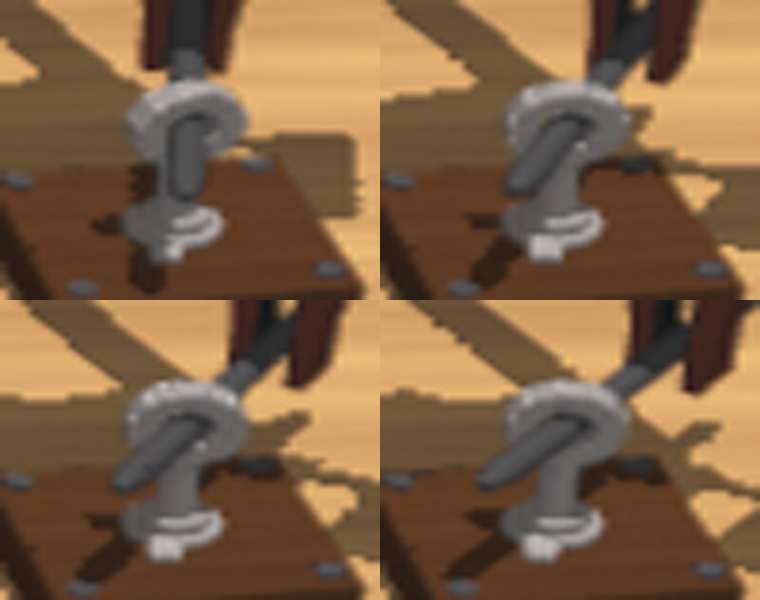

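Load rose at th≈1.0 and levelled at about 0.37 N m from 1.03, so the washer has been moving since about 1.03. I'll quantify the tab shift and continue to about 1.17.

```bash
cat > tab.py <<'E'
from h import *
import glob
def cen(path):
    im=cv2.imread(path)[233:242,374:392].astype(float); im=cv2.resize(im,None,fx=8,fy=8,interpolation=cv2.INTER_CUBIC); g=im.min(2)
    # lower protruding tab: bright rows
    return g
c=np.load("pics/s9.npz"); K,R,t=c["intrinsics"],c["R"],c["t"]
def proj(a,r=.02,z=.034):
    P=R@np.array([.555+r*np.cos(a),.1686+r*np.sin(a),z])+t; p=K@P/P[2]; return p[:2]
if __name__=="__main__":
    for a in (-.6,-.4,-.2,0,.2): print(a,proj(a).round(2))
    for f in sorted(glob.glob("pics/tab_*.png")):
        im=cv2.imread(f).astype(float).min(2); W=im[235:240,372:396]; w=np.clip(W-110,0,None)
        rows=[(w[i]@np.arange(372,396)/w[i].sum()).round(2) if w[i].sum()>20 else None for i in range(5)]
        print(f[-8:-4],rows)
    im=cv2.imread("pics/tab_1.00.png").min(2); print(im[232:242,374:394])
E
python3 - <<'E'
from turn import *
for th in (1.12,1.15): F,T=step(th,shot=True)
E
python3 tab.py
```

```text
th 1.12 act 1.118 Flat -6.96 Fax 1.38 Fz -1.52 Tz -0.082 rxF 0.558 sum 0.476 t 23.25
th 1.15 act 1.148 Flat -5.89 Fax 1.67 Fz -1.02 Tz -0.067 rxF 0.473 sum 0.406 t 23.60
-0.6 [378.54 251.28]
-0.4 [380.1  251.73]
-0.2 [381.76 251.98]
0 [383.43 252.04]
0.2 [385.05 251.89]
0.10 [None, None, None, None, None]
0.40 [None, None, None, None, None]
0.60 [None, None, None, None, None]
0.65 [None, None, None, None, None]
0.70 [None, None, None, None, None]
0.75 [None, None, None, None, None]
0.80 [None, None, None, None, None]
0.85 [None, None, None, None, None]
0.90 [None, None, None, None, None]
0.95 [None, None, None, None, None]
1.00 [None, None, None, None, None]
1.03 [None, None, None, None, None]
1.06 [None, None, None, None, None]
1.09 [None, None, None, None, None]
1.12 [None, None, None, None, None]
1.15 [None, None, None, None, None]
[[ 52  54  56  64  78  84  84  81  72  61  66  93 116  98  97  96  95  66
   56  55]
 [ 54  54  56  69  82  84  82  75  66  68  86  95  98  98  96  92  63  46
   52  51]
 [ 55  56  65  81  84  82  77  67  65  86  92  96  94  72  64  56  29  34
   47  48]
 [ 48  59  78  85  81  66  68  57  69  92  91  86  66  37  30  22  22  28
   42  46]
 [ 46  71  83  85  79  65  60  68  84  91  92  90  48  24  26  33  23  26
   32  38]
 [ 47  77  87  81  73  60  52  80  89  92  97  92  39  23  26  35  32  33
   33  26]
 [ 47  75  84  72  58  45  53  83  88  93  99  91  35  27  35  38  37  38
   36  33]
 [ 45  57  65  53  44  39  54  85  90  97  99  90  35  35  38  37  38  38
   37  37]
 [ 40  43  47  39  39  39  56  85  91  97  99  91  37  38  37  38  39  37
   37  38]
 [ 37  38  38  38  42  58  73  85  91  97  99  91  44  38  38  37  38  38
   37  37]]
```

Run:
```python
import cv2,glob,numpy as np
fs=sorted(glob.glob("pics/tab_*.png"))
for f in fs:
    im=cv2.imread(f).astype(float).min(2); w=np.clip(im[247:254,374:394]-110,0,None)
    print(f[-8:-4],[(w[i]@np.arange(374,394)/w[i].sum()).round(2) if w[i].sum()>60 else None for i in range(7)], (w[3:6].sum(0)@np.arange(374,394)/w[3:6].sum()).round(3))
for k in("1.00","1.15"): print(cv2.imread(f"pics/tab_{k}.png").min(2)[246:254,374:394])
```

```text
0.10 [np.float64(384.28), np.float64(380.97), np.float64(380.3), np.float64(380.81), np.float64(381.33), None, None] 381.105
0.40 [np.float64(385.14), np.float64(384.88), np.float64(384.71), None, None, None, None] nan
0.60 [np.float64(387.12), np.float64(384.72), np.float64(383.78), np.float64(382.52), np.float64(382.48), None, None] 382.51
0.65 [np.float64(387.15), np.float64(384.78), np.float64(383.34), np.float64(382.45), np.float64(382.48), None, None] 382.474
0.70 [np.float64(387.14), np.float64(384.81), np.float64(383.2), np.float64(382.02), np.float64(382.25), None, None] 382.125
0.75 [np.float64(387.13), np.float64(384.71), np.float64(382.8), np.float64(381.54), np.float64(381.76), None, None] 381.647
0.80 [np.float64(387.14), np.float64(383.99), np.float64(382.25), np.float64(381.44), np.float64(381.5), None, None] 381.479
0.85 [np.float64(387.15), np.float64(383.99), np.float64(382.32), np.float64(381.47), np.float64(381.5), None, None] 381.493
0.90 [np.float64(387.12), np.float64(383.47), np.float64(382.17), np.float64(381.43), np.float64(381.5), None, None] 381.476
0.95 
[... 1604 characters left out ...]
 121 145 160  85  37  37
   36  37]
 [ 23  31  60  83  83  87 100  92 103 105 104 105 132 165 147  58  38  37
   37  37]
 [ 23  26  42  69 103 154 157 151 135 140 157 158 159 141  94  41  38  38
   38  38]
 [ 23  23  26  43  99 172 173 172 160 135 135 134 122  89  45  37  36  36
   36  37]
 [ 25  24  26  39  97 174 172 173 161  87  77  74  62  46  36  36  35  37
   38  37]
 [ 24  25  34  52  99 141 159 157 136  44  40  41  38  36  37  37  38  38
   39  37]
 [ 22  26  36  45  71  85 108 103  87  37  37  37  38  38  38  37  38  38
   38  37]
 [ 34  34  37  38  42  46  55  52  46  37  38  38  38  37  37  36  36  37
   37  37]]<stdin>:5: RuntimeWarning: invalid value encountered in scalar divide
```

The tab has shifted 1.05 px, about 0.126 rad or 2.5 mm, which agrees with the torque log (0.12 rad past the bite). One last small step, then back off.

```bash
cat > tabc.py <<'E'
import cv2,numpy as np
def tc(im):
    im=im.astype(float).min(2); w=np.clip(im[247:254,374:394]-110,0,None); return (w[3:6].sum(0)@np.arange(374,394)/w[3:6].sum()).round(3)
E
python3 - <<'E'
from turn import *
from tabc import tc
step(1.175,shot=True); print(tc(cv2.imread("pics/tab_1.18.png")) if __import__("os").path.exists("pics/tab_1.18.png") else tc(capture("scene")["image"]))
for th in (1.05,.9,.8,.75): F,T=step(th,rate=.05); print(tc(capture("scene")["image"]))
E
```

```text
th 1.18 act 1.173 Flat -5.86 Fax 2.76 Fz -2.11 Tz -0.099 rxF 0.471 sum 0.373 t 23.95
380.029
th 1.05 act 1.051 Flat -2.94 Fax -0.58 Fz -2.21 Tz -0.213 rxF 0.236 sum 0.023 t 24.40
380.037
th 0.90 act 0.902 Flat -0.77 Fax -0.83 Fz -1.82 Tz -0.042 rxF 0.063 sum 0.021 t 24.89
380.654
th 0.80 act 0.803 Flat -0.34 Fax 0.53 Fz -2.43 Tz -0.040 rxF 0.026 sum -0.014 t 25.30
381.311
th 0.75 act 0.752 Flat -0.06 Fax -0.30 Fz -2.61 Tz 0.010 rxF 0.006 sum 0.015 t 25.65
381.416
```

The bar is free now (lateral load about 0). I'll draw it straight out along its axis.

Run:
```python
from turn import *
step(.73)
p,q,u,n=pose(.73); p[:2]-=.09*u
f0=np.array(current_force()); print("contact",servo_line(p,rate=.07,contact_N=5)); g=np.array(current_position()); print("left",((p-g)[:2]@u).round(4),np.round(np.array(current_force())-f0,2),current_finger_gap(),current_clock())
c=capture("scene"); cv2.imwrite("pics/s12.png",cv2.resize(c["image"][178:278,320:445],(750,600),interpolation=cv2.INTER_CUBIC))
```

```text
th 0.73 act 0.731 Flat 0.19 Fax 0.11 Fz -2.25 Tz 0.024 rxF -0.016 sum 0.009 t 26.00
contact False
left -0.0006 [-0.04 -0.68  0.71] 0.010907418453227832 27.4333
```

View pics/s12.png

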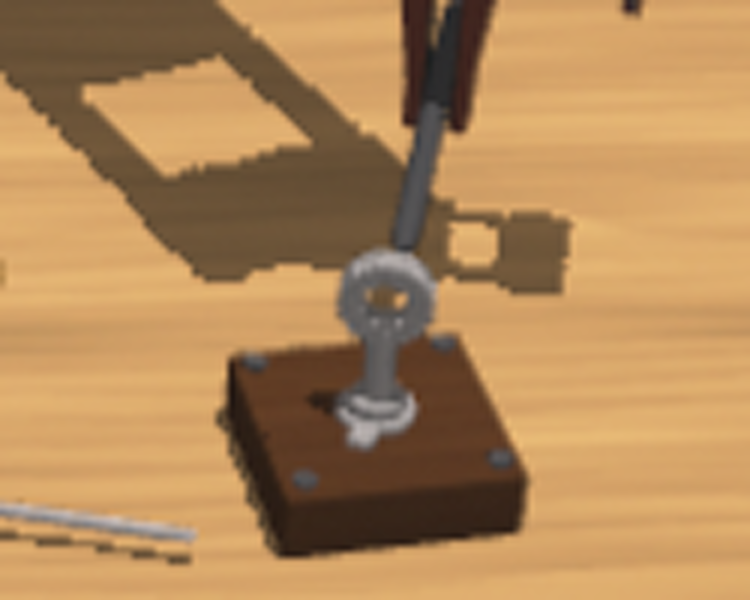

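The bar is out and the eye untouched. I'll lift, then check the tab and locate the empty rest's saddles.

Run:
```python
from turn import *
from tabc import tc
g=np.array(current_position()); servo_line([g[0]-.0,g[1],.105],rate=.15)
S=capture("scene"); T=capture("top"); cv2.imwrite("pics/s13.png",S["image"]); cv2.imwrite("pics/t13.png",T["image"])
print(current_clock(),"tab now",tc(S["image"]),"start",tc(cv2.imread("pics/scene0.png")))
for nm,c in(("scene",S),("top",T)):
    W=cloud(c); m=(abs(W[...,0]-.515)<.12)&(abs(W[...,1]+.162)<.05)
    b=W[m&(abs(W[...,2]-.010)<.006)]; h=W[m&(W[...,2]>.05)&(W[...,2]<.08)]
    print(nm,"base",cv2.minAreaRect(b[:,:2].astype(np.float32)*1000), "high n",len(h))
    for sel,k in((h[:,0]<.515,"near"),(h[:,0]>=.515,"far")): print("  ",k,h[sel].mean(0).round(4),((h[sel].max(0)+h[sel].min(0))/2).round(4),len(h[sel]))
a=[cv2.resize(x[222:262,360:410],(375,300),interpolation=cv2.INTER_CUBIC) for x in (cv2.imread("pics/scene0.png"),S["image"])]
b=[cv2.resize(x[225:275,230:290],(375,300),interpolation=cv2.INTER_CUBIC) for x in (cv2.imread("pics/top0.png"),T["image"])]
cv2.imwrite("pics/cmp.png",np.vstack([np.hstack(a),np.hstack(b)]))
```

```text
28.175 tab now 380.04 start 381.466
scene base ((514.822509765625, -161.88450622558594), (236.7459716796875, 99.73481750488281), 0.03126088157296181) high n 176
   near [ 0.4467 -0.1552  0.0589] [ 0.4447 -0.154   0.0599] 76
   far [ 0.5757 -0.1694  0.0583] [ 0.5734 -0.168   0.0599] 100
top base ((515.0371704101562, -161.34304809570312), (97.20760345458984, 239.74951171875), 89.9045639038086) high n 218
   near [ 0.448  -0.1571  0.0586] [ 0.4481 -0.1555  0.0583] 105
   far [ 0.577  -0.1702  0.0583] [ 0.5773 -0.1686  0.0585] 113
```

View pics/cmp.png

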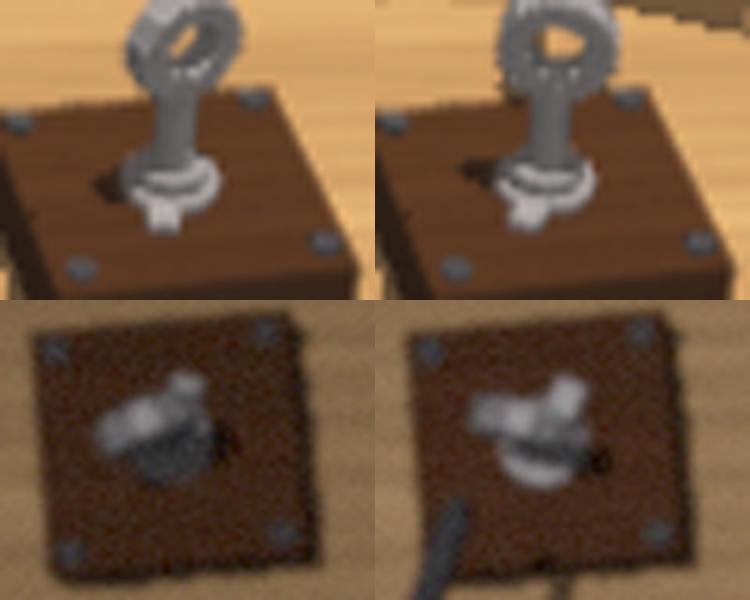

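Clean before/after comparison: the tab moved 1.43 px, about 0.17–0.18 rad or 3.5 mm (torque estimate 2.9 mm), so it is in range. Rest midpoint is (0.512,-0.162), yaw -0.105. Now I'll lay the bar back, centred.

Run:
```python
from h import *
u=np.array([np.cos(yb),np.sin(yb)]); g=gb-.007*u
move_ptp([*g,.105],dq(yb+np.pi/2)); print(current_position(),current_clock(),current_finger_gap())
servo_line([*g,.020],rate=.15)
f0=np.array(current_force())
print("contact",servo_line([*g,.003],rate=.03,contact_N=4),current_position(),np.round(np.array(current_force())-f0,2))
c=capture("scene"); cv2.imwrite("pics/s14.png",cv2.resize(c["image"][165:305,175:315],(560,560),interpolation=cv2.INTER_CUBIC)); print(current_clock())
```

```text
[ 0.4779242  -0.15660669  0.10469247] 29.6083 0.010999151285916015
contact True [ 0.47822443 -0.15798707  0.00401232] [-0.96 -1.48  5.43]
30.9083
```

View pics/s14.png

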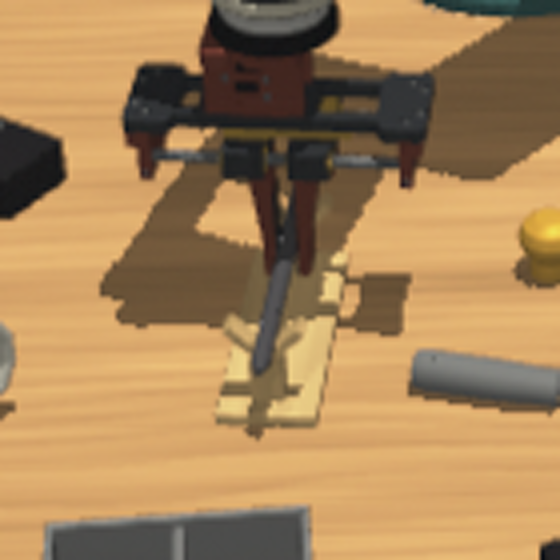

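The bar is in both notches. I'll release, retreat and verify.

Run:
```python
from h import *
p=np.array(current_position())
move_gripper(.04); servo_line([p[0],p[1],.11],rate=.12)
move_ptp([.40,-.40,.16],dq(yb+np.pi/2)); print(current_clock())
u=np.array([np.cos(yb),np.sin(yb)]); n=np.array([-u[1],u[0]]); C=np.array([.5122,-.1628])
for nm in("top","scene"):
    c=capture(nm); cv2.imwrite(f"pics/{nm}15.png",c["image"]); W=cloud(c)
    for d in silhouettes(nm,"bar")[:1]:
        q=W[d["region"]]; q=q[(q[:,2]>.045)&(q[:,2]<.075)]; s=(q[:,:2]-C)@u; l=(q[:,:2]-C)@n
        print(nm,d["conf"],"s",s.min().round(4),s.max().round(4),"mid",((s.min()+s.max())/2).round(4),"lat",np.polyfit(s,l,1).round(4),"z",np.polyfit(s,q[:,2],1).round(4))
    im=c["image"]
    v,uu=(270,396) if nm=="top" else (242,245)
    cv2.imwrite(f"pics/{nm}15c.png",cv2.resize(im[v-55:v+55,uu-55:uu+55],(400,400),interpolation=cv2.INTER_CUBIC))
cv2.imwrite("pics/f.png",np.hstack([cv2.imread(f"pics/{k}15c.png") for k in("top","scene")]))
from tabc import tc
print(tc(cv2.imread("pics/scene15.png")))
```

```text
33.6
top 0.89 s -0.0966 0.0942 mid -0.0012 lat [0.0024 0.0015] z [0.0018 0.0578]
scene 0.77 s -0.1044 0.0982 mid -0.0031 lat [0.0039 0.002 ] z [-0.0037  0.0589]
380.029
```

View pics/f.png

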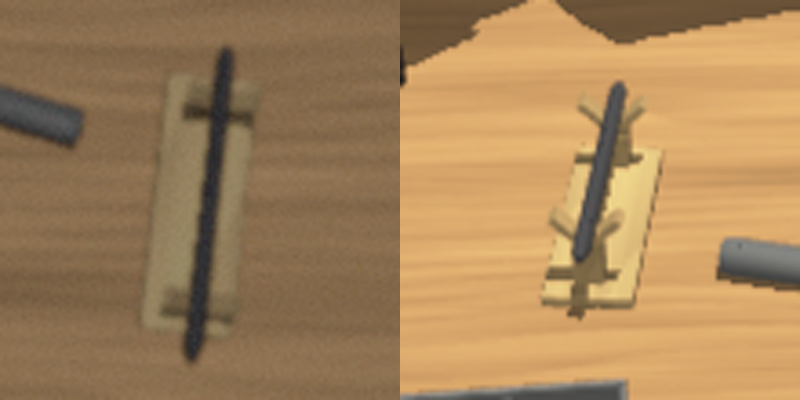

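View pics/scene15.png

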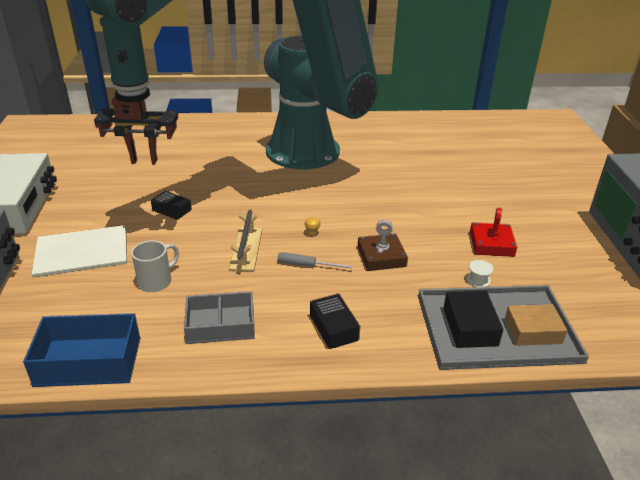

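The bar lies level in both notches, 1–3 mm off centre, the other things haven't moved, and the robot is clear. Handing in.

```bash
python3 -c "
from bench import *
close_job()"
```

```text
the job is handed in; nothing more can be done
```

The job is done and handed in, about 34 s into the 72 s. I turned the eye clockwise with the bar until the load levelled off at about 0.37–0.4 N m and the washer moved. Then I turned the bar back 0.44 rad, drew it out without contact and laid it back in its rest.

**First grasp:** it missed and closed on air above the bar, so nothing was disturbed. The fingertips end about 30 mm behind the reported TCP; both the scene and wrist depth pictures showed this. I corrected for it, and the second grasp held.

**Last checks:**
- **Tab:** the before/after scene pictures put its travel at about 3.5 mm. The turning angle past the bite suggests about 2.9 mm. The two differ by about 0.6 mm, but both are within 2–5 mm. The tab stayed put after the bar came out.
- **Bar:** it lies level in both notches, 1–3 mm off centre.
- **Bench:** the last picture shows everything else where it was, with the gripper clear. I compared this by eye and did not measure it.

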